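# Feel for the concealed catch of a reagent chest and take out the red bottle

### The arm

A 6-joint arm with a two-finger parallel gripper is mounted at the origin on a cart in front of the work surface, level with it; the furniture and walls round the work are solid. World frame = base frame: x ahead of the robot, y to its left, z up, the work surface at z = 0. Lengths are in m, angles in rad, forces in N, time in s.
With the tool pointing down it reaches from about 0.4 to 0.825 m from the base axis. Payload 7 kg.
Tool frame: the origin (TCP) lies midway between the tips of the shut fingers; the grasp point (between the pads) lies 19 mm behind it; z points along the fingers, y is the line along which they close (so a half turn about z gives the same grasp; the last joint's range is limited). The gripper opens to 88 mm and grips with 3 to 60 N. Pads are 19 mm wide; open, the fingers measure 130 mm over their backs; the gripper's body (78 mm by 193 mm) begins 47 mm behind the grasp point.
Start: joints at [1.624, 0.359, 0.012, 0, -1.224, -0.288], TCP at [0.157, 0.656, 0.227] pointing down, gripper open.
Joint ranges: [-3.07, 3.07], [-1.43, 2.12], [-1.02, 1.25], [-3.03, 1.67], [-3.05, -0], [-3.03, 3.03]. Speed limits (rad/s): [2.39, 2.39, 3.01, 3.14, 3.14, 3.14].

### API

Orientations are given as a unit quaternion [x, y, z, w].
In Python, from plant import arm gives the robot as it stands.
- The arm moves only by the shell command python3 -m inch 'ROWS' [OPENING] [FORCE]. ROWS is JSON, a list that holds one entry, the list of rows, each a list of 6 numbers: the shift along the tool's x, y, z in units of 50 mm (1.0 is 50 mm), then the turn, a rotation vector about the tool's x, y, z in units of 8 degrees (1.0 is 8 degrees). A call has 1 to 10 rows; each row is the pose to reach, as a shift and turn from the pose commanded when the call began, along the tool's axes at that moment; what a row does not reach only later rows make up. A row lasts 1/8 s, in which the tool goes at most 62.5 mm and 10.7 degrees, less where a joint would pass 70% of its speed; a pose out of reach is approached as far as the arm can. A call with a gripper value outside its range is refused whole. OPENING is the closure, from 0 (fully open) to 1 (shut), set as the call begins (- or left out, the last holds). The fingers move at their own pace and stop on an object; FORCE is the grip in N (left out, the last holds). Time passes only in rows, so rows that repeat a pose let the fingers close. It gives the time, the measured TCP pose, the force, the opening and the grip force at its end, in the units of the state.
- arm.read_state(): the state, without advancing time (a new reading comes with each control period).
- arm.read_camera(name): name is "side" or "top" or "wrist"; returns the picture (400x640x3 uint8, red, green, blue); there is no depth.
- arm.calibration(name): a dict with "mtx" (3x3 intrinsics, pixels), "world_to_cam" (4x4, takes a point from world to camera coordinates). Camera axes: x right, y down, z forward; pixel columns grow to the right and rows downward; lengths in m; the calibration is good to about 2 mm. A picture is of the moment at which its call begins: read the wrist's pose just before it. calibration takes no time and is no camera call; for the wrist camera it gives the pose at the moment of the call.
- arm.sign_off(): hands the job in; it is judged then, once.
Trained networks look in the newest picture that a camera, given by its name, has taken for a name from the list of things; names that differ only in an ending like _2 or _b are one class to them, and where a whole thing is asked for, a point or a joint stands for the part that bears it (a point fixed in the world has none). Each returns a list of dicts, best first, with "score" (0 to 1); they miss things now and then, are a little off and sometimes report something else, mostly with a low value. They report only what shows in the picture. A call takes as long as a camera call.
- arm.search_frame(camera, thing): "box" ([centre column, centre row, width, height] in pixels, round what is visible of it).
The state is a dict: "t": time; "joint_pos": joint angles; "qd": joint speeds; "tau": joint torques, N m; "tcp_pos": TCP position; "eef_rot": TCP orientation; "force": force on the tool from outside, world axes, zero at the start; "moment": the same for the moment, N m; "finger_gap": finger opening in m; "finger_force": force on a finger pad.
Only numpy, scipy, OpenCV 4.12 (cv2) and the standard library are available. Lean on these libraries where they do the work, as an engineer would, in place of code of your own. Each camera call takes 0.05 s, during which the arm holds its last target. There are 200 camera calls.

### The job

Take the red-capped dropper bottle out of the closed, light-tight reagent chest and stand it upright in the white spill tray. The sprung lid swings open by itself once its concealed catch is pressed: with a light touch feel along the black edge strip in front of the lid until a hidden cover gives way under the fingers and they drop into the recess, then press down there just until the lid comes free. Never lean hard on the chest, set the bottle down gently, and leave the blue- and yellow-capped bottles standing in their pockets and the lid open.

Things in the scene. Friction and masses are not known exactly. Their poses are not given: they have to be found in the camera images.
- chest: Light grey reagent chest, fixed to the bench, 194 (x) x 340 (y) x 107 (z) mm; origin at the centre of its underside, z up, front facing its -x. Closed lid: chest x -57 to +95 mm, top 107 mm high. In front of the lid lies the dark rubber-faced edge strip, chest x -97 to -57 mm, top 100 mm high. More than 40 N on any part of it, even briefly, damages it: touch it at 15 mm/s or slower.
- edge_mid (a point): Middle of the bare length of the edge strip, on its level top (chest x -77, y 0, z 100 mm), axes as the chest's. Bare and rigid from chest y -72 to +72 mm; beyond, dark end caps stand 2 mm higher. A recess 45 mm long (y), 37 mm wide (x), open to the front, lies hidden in it, its middle anywhere from chest y -48 to +48 mm, under a flush cover of the same colour.
- edge_left (a point): Left end of the bare strip, on its top (chest x -77, y +72, z 100 mm). What the recess feels like: under 1.5 to 2.5 N its cover sinks freely for 9 mm; there it meets the catch, which begins to move at some 6 to 8 N in all. About 4 mm further (13 mm below the strip, 8 to 13 N) the lid is freed; a hard stop comes 15 mm below the strip. Let go, cover and catch spring back up.
- pocket_mid (a point): Floor of the middle one of three foam pockets, 38 mm diameter, inside the chest (chest x +30, y 0, z 8 mm); the others lie at chest y -80 and +80 mm. Foam top 30 mm high. Clear space above it: chest x -28 to +90 mm, y +-164 mm; rims 100 to 102 mm high. Reach in with the gripper's long side along chest y: the open lid stands at chest x +95 mm, to 250 mm height.
- lid (a joint): Angle of the chest's lid about its rear hinge (chest x +94.5, z 100.5 mm): 0 closed and caught, 1.78 rad fully open. A spring opens it in about 2 s and keeps it open once the catch is pressed (the front edge lifts with about 1 N); a tool still above the lid only holds it up.
- red_bottle: red-capped white dropper bottle, 33 mm diameter (body up to 60 mm height, then a shoulder and a red pointed cap of 20 mm diameter), 86 mm tall, 30 to 65 g; origin at the centre of its underside, z up. It starts in one of the chest's three pockets, its underside 8 mm above the chest's origin.
- blue_bottle: blue-capped white dropper bottle, 33 mm diameter (body up to 60 mm height, then a shoulder and a blue pointed cap of 20 mm diameter), 86 mm tall, 30 to 65 g; origin at the centre of its underside, z up. It starts in one of the chest's three pockets, its underside 8 mm above the chest's origin. To be left alone.
- yellow_bottle: yellow-capped white dropper bottle, 33 mm diameter (body up to 60 mm height, then a shoulder and a yellow pointed cap of 20 mm diameter), 86 mm tall, 30 to 65 g; origin at the centre of its underside, z up. It starts in one of the chest's three pockets, its underside 8 mm above the chest's origin. To be left alone.
- spill_tray: Loose white spill tray, 138 x 188 mm over its rim, 20 mm high, 0.6 kg; origin at the centre of its underside; level floor 3 mm high, 124 (x) x 174 (y) mm inside; empty.

How it is judged:
On the way, in this order (a step that is already met when the one before it is completed fails the run):
1. the catch is pressed and the lid has sprung open, the red bottle still inside (value of joint lid above 1.4 rad and horizontal distance between red_bottle and chest below 0.13 m), for 0.2 s.
2. the red bottle is lifted clear of the chest (height (world z) of red_bottle above 0.09 m), for 0.1 s.
At the end, for the whole second after the job is handed in: The red-capped bottle stands upright (within 0.1 rad) and at rest on the floor of the spill tray, the tray flat on the bench; the lid is open (over 1.5 rad); the blue and yellow bottles stand upright in their pockets within 15 mm of where they were (value of joint lid above 1.5 rad and x of red_bottle in the frame of spill_tray between -0.06 and 0.06 m and y of red_bottle in the frame of spill_tray between -0.085 and 0.085 m and z of red_bottle in the frame of spill_tray between 0 and 0.008 m and angle between red_bottle's own z axis and vertical below 0.1 rad and linear speed of red_bottle below 0.02 m/s and angle between spill_tray's own z axis and vertical below 0.05 rad and height (world z) of spill_tray below 0.005 m and distance of each of blue_bottle, yellow_bottle from where it was at the start of the episode below 0.015 m and angle between each of blue_bottle, yellow_bottle's own z axis and vertical below 0.15 rad); the robot touches nothing.
It fails at once if the chest (edge strip, catch, lid or walls) is pressed with more than 40 N (contact force between any of the fingers, the arm and chest above 40 N).
It fails at once if the red bottle is dropped or slammed on the tray (over 40 N) (contact force between red_bottle and spill_tray above 40 N).
It fails at once if the blue or yellow bottle is lifted or knocked over (distance of any of blue_bottle, yellow_bottle from where it was at the start of the episode above 0.03 m or angle between any of blue_bottle, yellow_bottle's own z axis and vertical above 0.5 rad).
It also fails if it takes over 72 s, if anything falls off the work surface, if the arm or the gripper's body presses on something with over 40 N, if the wrist force passes 120 N, or if a joint passes its speed limit or range.

## Working session

There is one attempt and no reset: what is moved stays moved. The work goes in short steps, Python scripts to look and compute and a shell command to move; the robot and the scene stay as the last step left them, time stands still between calls to the robot, and variables do not carry over. Pictures are saved under pics/ and viewed, at most 10 in all, crops included, and the job is handed in when it is done.

```bash
ls; mkdir -p pics
python3 - <<'E'
from plant import arm
import cv2,numpy as np
s=arm.read_state();print(s)
ims=[]
for c in ["top","side"]:
    im=arm.read_camera(c);cv2.imwrite(f"pics/{c}0.png",im[:,:,::-1])
    k=arm.calibration(c);print(c,np.round(k["mtx"],1).tolist(),np.round(k["world_to_cam"],4).tolist())
    for th in ["chest","edge_mid","spill_tray"]:
        print(th,arm.search_frame(c,th)[:2])
E
```

```text
pics
{'t': 0.0, 'joint_pos': array([ 1.62407120e+00,  3.59372248e-01,  1.10835623e-02, -3.67324346e-04,
       -1.22411252e+00, -2.88076452e-01]), 'qd': array([ 0.00051698,  0.00173179,  0.00039089,  0.00116267, -0.00156243,
       -0.00100789]), 'tau': array([ 1.87737322e-03, -5.82724893e+01,  2.93054867e+01,  6.99725121e+00,
        6.98770760e-03, -1.58933394e-04]), 'tcp_pos': array([0.15696043, 0.65599734, 0.22563982]), 'eef_rot': array([ 9.93108777e-01, -1.17193358e-01, -3.38827443e-05,  8.20111917e-04]), 'force': array([ 0.23020214,  0.58917284, -0.53045412]), 'moment': array([ 0.06273468, -0.0022477 ,  0.01838523]), 'finger_force': 0.0, 'finger_gap': 0.0878405186520025}
top [[384.0, 0.0, 322.7], [0.0, 384.0, 195.4], [0.0, 0.0, 1.0]] [[0.1228, -0.9924, -0.0014, -0.096], [-0.9698, -0.1197, -0.2126, 0.5791], [0.2108, 0.0275, -0.9771, 0.8215], [0.0, 0.0, 0.0, 1.0]]
chest [{'box': [412.4, 217.2, 165.4, 100.3], 'score': 0.68}]
edge_mid [{'box': [412.0, 214.4, 159.7, 98.9], 'score': 0.81}]
spill_tray [{'box': [217.4, 228.4, 88.9, 71.1], 'score': 0.7}]
side [[501.8, 0.0, 318.0], [0.0, 501.8, 196.0], [0.0, 0.0, 1.0]] [[0.9423, -0.3345, 0.0116, -0.5584], [-0.1738, -0.5186, -0.8372, 0.168], [0.2861, 0.7869, -0.5468, 1.0474], [0.0, 0.0, 0.0, 1.0]]
chest [{'box': [351.9, 279.4, 166.4, 169.8], 'score': 0.89}]
edge_mid []
spill_tray [{'box': [253.9, 186.2, 64.9, 47.3], 'score': 0.8}]
```

View pics/top0.png

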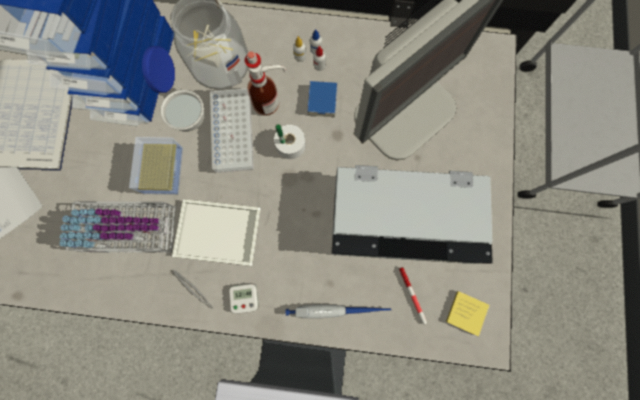

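View pics/side0.png

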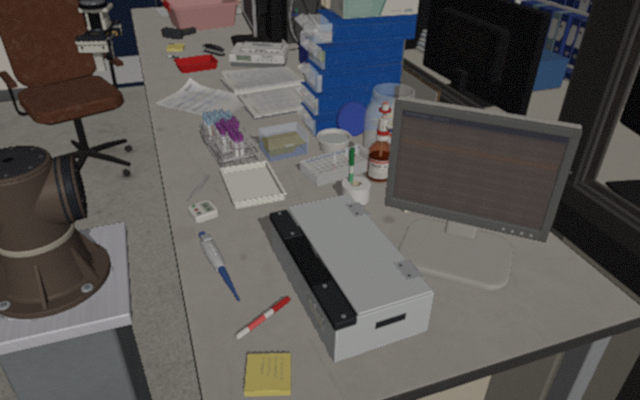

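The top view shows the chest at about columns 333–492, rows 168–262, with the black strip along its lower edge (rows 237–262). The tray is at (217, 232). In the side view the strip runs from (275, 212) to (345, 320). Next I'll fit the poses.

```bash
python3 - <<'E'
import cv2
im=cv2.imread("pics/top0.png")
a=cv2.resize(im[160:270,325:500],None,fx=4.5,fy=4.5,interpolation=cv2.INTER_CUBIC);cv2.imwrite("pics/chest.png",a)
E
cat > h.py <<'E'
from plant import arm
import numpy as np
from scipy.optimize import least_squares
from scipy.spatial.transform import Rotation as R
def unproj(cam,uv,z,k=None):
    k=k or arm.calibration(cam);T=k["world_to_cam"];K=k["mtx"]
    uv=np.atleast_2d(np.asarray(uv,float));d=np.c_[uv,np.ones(len(uv))]@np.linalg.inv(K).T@T[:3,:3]
    c=-T[:3,:3].T@T[:3,3];return c+d*((z-c[2])/d[:,2])[:,None]
def proj(cam,P,k=None):
    k=k or arm.calibration(cam);p=np.atleast_2d(P)@k["world_to_cam"][:3,:3].T+k["world_to_cam"][:3,3]
    q=p@k["mtx"].T;return q[:,:2]/q[:,2:]
def fit(obs,x0):  # obs: list (cam, local xyz mm, uv); returns x,y,yaw
    ks={o[0]:arm.calibration(o[0]) for o in obs}
    def f(x):
        r=[]
        for c,l,uv in obs:
            w=R.from_euler('z',x[2]).apply(np.array(l)/1e3)+[x[0],x[1],0]
            r+=list(proj(c,w,ks[c])[0]-uv)
        return r
    s=least_squares(f,x0,loss='soft_l1');return s.x,np.round(s.fun,1).reshape(-1,2)
E
```

```text
(no output)
```

View pics/chest.png

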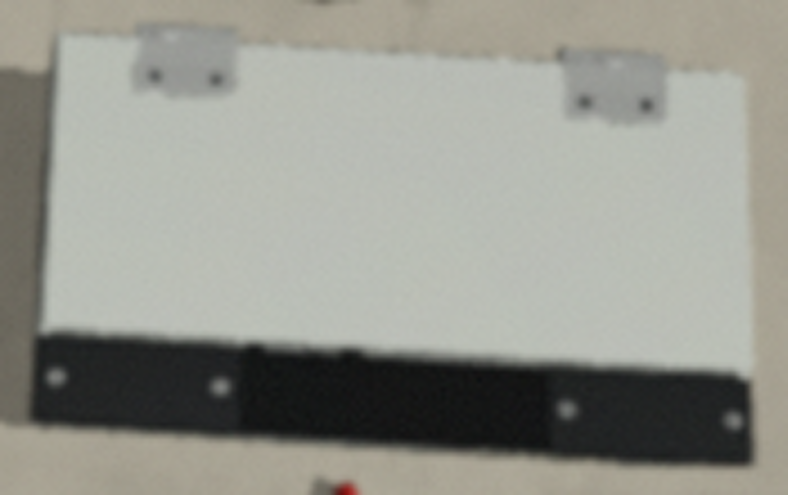

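The crop shows the strip's front corners at (32,421) and (752,463). The bare length spans crop x 242–553, and two small dark notches sit at x≈255 and 350 on its rear edge, which may mark the cover. Now I'll fit the chest and tray poses.

```bash
cat >> h.py <<'E'
def tool(P,yaw_y,tcp=None): pass
E
python3 - <<'E'
from h import *
c=lambda x,y:np.array([325+(x+.5)/4.5-.5,160+(y+.5)/4.5-.5])
obs=[("top",(-97,170,102),c(32,421)),("top",(-97,-170,102),c(752,463)),("top",(-57,170,102),c(38,333)),("top",(-57,-170,102),c(750,376)),
("top",(95,170,107),c(57,35)),("top",(95,-170,107),c(745,73)),("top",(-77,72,100),c(241,390)),("top",(-77,-72,100),c(552,408))]
x,r=fit(obs,[.6,-.2,0]);print("chest",x,r.tolist())
print("rec cand",(R.from_euler('z',x[2]).inv().apply(unproj("top",[c(255,392),c(302,394),c(350,397)],.1)-[x[0],x[1],0])).tolist())
s=[("side",l,p) for l,p in [((-97,170,102),(269,211)),((-97,-170,102),(333,325)),((-57,-170,102),(356,316)),((95,-170,107),(428,292))]]
print("side-only",fit(s,x))
print("side pts of top fit",proj("side",[R.from_euler('z',x[2]).apply(np.array(o[1])/1e3)+[x[0],x[1],0] for o in s]).tolist())
t=[("top",(69,94,20),(180,201)),("top",(69,-94,20),(260,207)),("top",(-69,-94,20),(254,264)),("top",(-69,94,20),(173,258))]
print("tray",fit(t,[.5,.2,0]))
st=arm.read_state();M=R.from_quat(st["eef_rot"]).as_matrix();print(M.round(3).tolist())
E
```

```text
chest [ 0.56349202 -0.22365307  0.06349224] [[0.1, -0.1], [0.8, 0.2], [-0.2, 0.7], [0.6, 0.6], [-0.7, -1.6], [0.3, -1.3], [-0.1, 0.2], [-1.6, 0.2]]
rec cand [[-0.07721346882061542, 0.06523710928148367, 0.09999999999999996], [-0.07683102452512823, 0.0429331516169588, 0.09999999999999996], [-0.07689287385271265, 0.020160665907938587, 0.09999999999999996]]
side-only (array([ 0.56342549, -0.2254845 ,  0.04745254]), array([[ 0. ,  0.9],
       [-0.3, -1. ],
       [-1. ,  1.2],
       [ 6. , -1. ]]))
side pts of top fit [[267.8617290217486, 212.08109512418582], [334.2985907844948, 323.4121946030044], [356.3333295082152, 316.339608000103], [434.3203524394256, 289.3339560475238]]
tray (array([0.47708803, 0.21430289, 0.05447044]), array([[ 1.8, -0.2],
       [-0.5, -0.9],
       [-0.6,  0.3],
       [ 0.1,  0.7]]))
[[0.973, -0.233, -0.0], [-0.233, -0.973, -0.0], [0.0, 0.0, -1.0]]
```

```bash
sed -i '/^def tool/d' h.py
cat >> h.py <<'E'
C=np.array([.5635,-.2245]);CY=.063
def chest(x,y): return C+R.from_euler('z',CY).as_matrix()[:2,:2]@np.array([x,y])/1e3
E
cat > go.py <<'E'
# prints the row that would take the tool to chest-frame (mm) / world xy, world z mm, yaw of tool x
import sys;from h import *
m,x,y,z,yaw=sys.argv[1],*map(float,sys.argv[2:6])
p=chest(x,y) if m=="c" else np.array([x,y])/1e3
s=arm.read_state();Q=R.from_quat(s["eef_rot"])
T=R.from_euler('z',yaw)*R.from_matrix(np.diag([1,-1,-1.]))
d=Q.inv().apply(np.r_[p,z/1e3]-s["tcp_pos"])/.05;w=(Q.inv()*T).as_rotvec()/np.radians(8)
print("t %.2f"%s["t"],"row",d.round(2).tolist(),w.round(2).tolist(),"force",s["force"].round(2),"q",s["joint_pos"].round(2))
E
cat > chk.py <<'E'
# exit 1 if |force change vs. reference| > limit (N)
import sys;from plant import arm
import numpy as np
s=arm.read_state();f=s["force"];print("z %.1f fz %.2f |f| %.2f"%(s["tcp_pos"][2]*1e3,f[2],np.linalg.norm(f)))
sys.exit(int(abs(f[2])>float(sys.argv[1])))
E
P='8.2,7.4,0,0,0,9.1'
python3 -m inch '[[[8.2,7.4,0,0,0,9.1],[8.2,7.4,0,0,0,9.1],[8.2,7.4,0,0,0,9.1],[8.2,7.4,0,0,0,9.1],[8.2,7.4,0,0,0,9.1],[8.2,7.4,0,0,0,9.1],[8.2,7.4,0,0,0,9.1],[8.2,7.4,0,0,0,9.1],[8.2,7.4,0,0,0,9.1],[8.2,7.4,0,0,0,9.1]]]' 1 20
python3 go.py c -84 43 130 -1.508
```

```text
t: 1.65
tcp_pos: [0.471, 0.1984, 0.2266]
eef_rot: [0.728, -0.685, 0.0, 0.0]
force: [0.1, 0.0, 1.0]
finger_gap: 0.0013
finger_force: 0.0
t 1.65 row [7.7, 0.35, 1.93] [-0.0, -0.0, -0.01] force [0.11 0.02 0.98] q [ 0.78  0.09 -0.34  0.   -1.14 -0.72]
```

```bash
python3 -m inch '[[[7.7,0.35,1.9,0,0,0],[7.7,0.35,1.9,0,0,0],[7.7,0.35,1.9,0,0,0],[7.7,0.35,1.9,0,0,0],[7.7,0.35,1.9,0,0,0],[7.7,0.35,1.9,0,0,0],[7.7,0.35,1.9,0,0,0],[7.7,0.35,1.9,0,0,0],[7.7,0.35,1.9,0,0,0],[7.7,0.35,1.9,0,0,0]]]' 1 20
python3 go.py c -84 43 106 -1.508
python3 - <<'E'
from h import *
import cv2
k=arm.calibration("wrist");im=arm.read_camera("wrist");cv2.imwrite("pics/w1.png",im[:,:,::-1])
print(proj("wrist",[[*chest(-77,y),.1] for y in (72,-72)],k).tolist())
im=arm.read_camera("side");cv2.imwrite("pics/s1.png",im[:,:,::-1])
a=cv2.imread("pics/w1.png");b=cv2.resize(im[150:350,220:460,::-1],None,fx=2,fy=2);cv2.imwrite("pics/w1s.png",np.vstack([cv2.resize(a,(480,300)),b[100:]][:2])[:600])
E
```

```text
t: 2.9
tcp_pos: [0.4779, -0.183, 0.1321]
eef_rot: [0.73, -0.683, 0.0, -0.0]
force: [0.0, -0.3, -0.3]
finger_gap: 0.0
finger_force: 0.0
t 2.90 row [0.08, 0.02, 0.52] [-0.01, -0.0, 0.03] force [ 0.02 -0.28 -0.25] q [ 0.02  0.18 -0.48 -0.   -0.92  0.05]
[[311.2018659243349, 264.5372514831169], [310.3615097255413, 21.88731237365033]]
```

View pics/w1s.png

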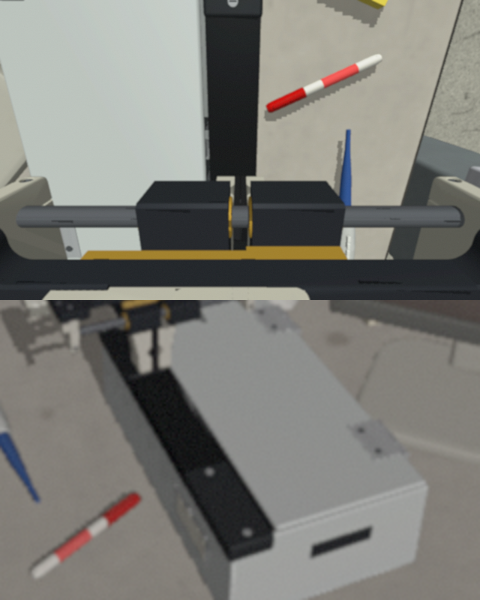

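The fingers hang over the left part of the bare strip, between the lid and the front edge, as intended. Next is a light touch.

```bash
python3 -m inch '[[[0.08,0.02,0.2,0,0,0],[0.08,0.02,0.4,0,0,0],[0.08,0.02,0.5,0,0,0],[0.08,0.02,0.5,0,0,0],[0.08,0.02,0.5,0,0,0]]]' >/dev/null; python3 chk.py 3 &&
python3 -m inch '[[[0,0,0.02,0,0,0],[0,0,0.04,0,0,0]]]' >/dev/null && python3 chk.py 3 &&
python3 -m inch '[[[0,0,0.02,0,0,0],[0,0,0.02,0,0,0]]]' >/dev/null && python3 chk.py 3 &&
python3 -m inch '[[[0,0,0.02,0,0,0],[0,0,0.02,0,0,0]]]' >/dev/null && python3 chk.py 3 &&
python3 -m inch '[[[0,0,0.02,0,0,0],[0,0,0.02,0,0,0]]]' >/dev/null && python3 chk.py 3 &&
python3 -m inch '[[[0,0,0.02,0,0,0],[0,0,0.02,0,0,0]]]' >/dev/null && python3 chk.py 3 &&
python3 -m inch '[[[0,0,0.02,0,0,0],[0,0,0.02,0,0,0]]]' >/dev/null && python3 chk.py 3 &&
python3 -m inch '[[[0,0,0.02,0,0,0],[0,0,0.02,0,0,0]]]' >/dev/null && python3 chk.py 3 
python3 go.py c -84 43 100 -1.508
```

```text
z 106.7 fz 0.18 |f| 0.70
z 104.7 fz 0.48 |f| 1.03
z 103.5 fz -0.51 |f| 1.09
z 102.5 fz 1.01 |f| 1.03
z 101.5 fz -1.52 |f| 1.62
z 100.5 fz -0.31 |f| 0.78
z 99.6 fz 1.15 |f| 1.26
z 98.6 fz 1.77 |f| 1.94
t 5.38 row [-0.03, -0.01, -0.03] [-0.0, -0.0, 0.02] force [-0.75 -0.31  1.77] q [ 0.01  0.22 -0.51  0.   -0.84  0.06]
```

```bash
python3 -m inch '[[[0,0,0.02,0,0,0],[0,0,0.02,0,0,0]]]' >/dev/null && python3 chk.py 4.5 &&
python3 -m inch '[[[0,0,0.02,0,0,0],[0,0,0.02,0,0,0]]]' >/dev/null && python3 chk.py 4.5 &&
python3 -m inch '[[[0,0,0.02,0,0,0],[0,0,0.02,0,0,0]]]' >/dev/null && python3 chk.py 4.5 &&
python3 -m inch '[[[0,0,0.02,0,0,0],[0,0,0.02,0,0,0]]]' >/dev/null && python3 chk.py 4.5 &&
python3 -m inch '[[[0,0,0.02,0,0,0],[0,0,0.02,0,0,0]]]' >/dev/null && python3 chk.py 4.5 &&
python3 -m inch '[[[0,0,0.02,0,0,0],[0,0,0.02,0,0,0]]]' >/dev/null && python3 chk.py 4.5 
python3 go.py c -84 43 100 -1.508
```

```text
z 97.5 fz 1.66 |f| 1.70
z 96.5 fz 1.55 |f| 1.71
z 95.5 fz 1.61 |f| 1.85
z 94.5 fz 1.39 |f| 1.46
z 93.5 fz 1.17 |f| 1.95
z 92.5 fz 1.78 |f| 1.88
t 6.88 row [-0.03, -0.01, -0.15] [-0.0, -0.0, 0.02] force [-0.55 -0.28  1.78] q [ 0.01  0.23 -0.52  0.   -0.83  0.06]
```

The cover is sinking at about 1.6 N, so the marks did show the recess. I'll press on to the catch.

```bash
python3 -m inch '[[[0,0,0.02,0,0,0],[0,0,0.02,0,0,0]]]' >/dev/null && python3 chk.py 13 &&
python3 -m inch '[[[0,0,0.02,0,0,0],[0,0,0.02,0,0,0]]]' >/dev/null && python3 chk.py 13 &&
python3 -m inch '[[[0,0,0.02,0,0,0],[0,0,0.02,0,0,0]]]' >/dev/null && python3 chk.py 13 &&
python3 -m inch '[[[0,0,0.02,0,0,0],[0,0,0.02,0,0,0]]]' >/dev/null && python3 chk.py 13 &&
python3 -m inch '[[[0,0,0.02,0,0,0],[0,0,0.02,0,0,0]]]' >/dev/null && python3 chk.py 13
python3 - <<'E'
from h import *
import cv2
im=arm.read_camera("side");o=cv2.imread("pics/s1.png")[:,:,::-1]
print(cv2.absdiff(im,o)[200:320,340:440].mean())
cv2.imwrite("pics/s2.png",im[:,:,::-1])
E
```

```text
z 91.5 fz 2.60 |f| 2.84
z 91.1 fz 7.44 |f| 7.90
z 90.3 fz 9.45 |f| 10.20
z 89.4 fz 10.81 |f| 11.60
z 88.2 fz 8.43 |f| 9.01
2.7228333333333334
```

```bash
cat > d.py <<'E'
from h import *
import cv2
im=arm.read_camera("side");o=cv2.imread("pics/s2.png")[:,:,::-1]
print("lid diff",cv2.absdiff(im,o)[200:320,340:440].mean())
E
python3 d.py
python3 -m inch '[[[0,0,0.02,0,0,0],[0,0,0.02,0,0,0]]]' >/dev/null && python3 chk.py 15; python3 d.py
python3 -m inch '[[[0,0,0.01,0,0,0],[0,0,0.01,0,0,0]]]' >/dev/null && python3 chk.py 15; python3 d.py
```

```text
lid diff 1.4089722222222223
z 87.3 fz 9.85 |f| 10.75
lid diff 11.744472222222223
z 86.9 fz 10.97 |f| 11.79
lid diff 16.95975
```

The lid is lifting. I'll withdraw up and back.

```bash
python3 -m inch '[[[0,0,-0.1,0,0,0],[0,0,-0.25,0,0,0],[0,0.1,-0.5,0,0,0],[0,0.5,-1,0,0,0],[0,1,-2,0,0,0],[0,1.4,-3,0,0,0],[0,1.4,-4,0,0,0],[0,1.4,-4,0,0,0],[0,1.4,-4,0,0,0]]]' 0
python3 -m inch '[[[0,0,0,0,0,0],[0,0,0,0,0,0],[0,0,0,0,0,0],[0,0,0,0,0,0],[0,0,0,0,0,0],[0,0,0,0,0,0],[0,0,0,0,0,0],[0,0,0,0,0,0]]]'
python3 - <<'E'
from h import *
import cv2
for c in ("top","side"):
    im=arm.read_camera(c);cv2.imwrite(f"pics/{c}3.png",im[:,:,::-1])
    for t in ("red_bottle","blue_bottle","yellow_bottle"): print(c,t,arm.search_frame(c,t)[:2])
a=cv2.imread("pics/top3.png")[150:275,310:510];b=cv2.imread("pics/side3.png")[130:350,220:460]
cv2.imwrite("pics/m3.png",np.hstack([cv2.resize(a,(400,250)),cv2.resize(b,(400,366))[:250]]) if 0 else np.vstack([cv2.resize(a,(480,300)),cv2.resize(b,(480,300))]))
for n,y in (("L",80),("M",0),("R",-80)): print(n,proj("top",[*chest(30,y),.09]),proj("side",[*chest(30,y),.09]))
E
```

```text
t: 9.95
tcp_pos: [0.4061, -0.1925, 0.2858]
eef_rot: [0.73, -0.684, -0.0, -0.0]
force: [-0.4, 1.2, 0.4]
finger_gap: 0.0842
finger_force: 0.0
t: 10.95
tcp_pos: [0.4068, -0.1927, 0.2861]
eef_rot: [0.73, -0.684, 0.0, -0.0]
force: [-0.3, 0.3, 0.3]
finger_gap: 0.0877
finger_force: 0.0
top red_bottle [{'box': [408.0, 200.6, 15.2, 9.9], 'score': 0.47}]
top blue_bottle [{'box': [439.1, 205.0, 16.5, 20.4], 'score': 0.53}]
top yellow_bottle []
side red_bottle [{'box': [356.9, 263.3, 20.1, 28.2], 'score': 0.72}]
side blue_bottle [{'box': [375.6, 287.8, 20.2, 35.6], 'score': 0.83}]
side yellow_bottle [{'box': [338.6, 239.6, 17.7, 28.5], 'score': 0.74}]
L [[375.66987847 198.31082453]] [[339.40188122 226.60974719]]
M [[411.70958529 200.41908833]] [[356.62141396 248.98756709]]
R [[447.84530776 202.53296889]] [[376.11055006 274.31487327]]
```

View pics/m3.png

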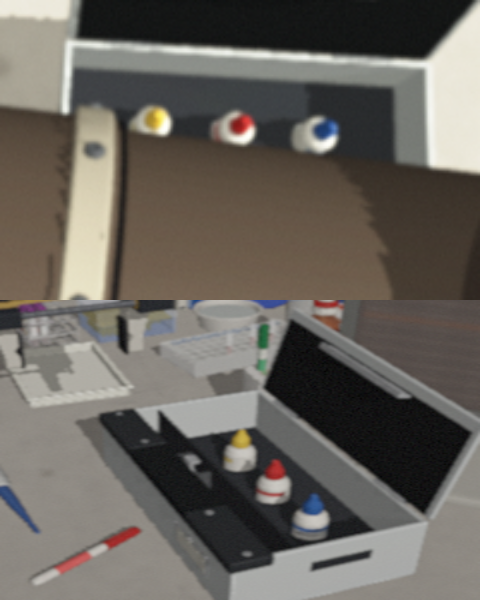

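The lid stands open and the red bottle is in the middle pocket; its cap at top (410,201) and side (357,250) matches the prediction. Yellow is on the left and blue on the right.

```bash
python3 go.py c 30 0 170 -3.0786
```

```text
t 11.35 row [0.84, -3.69, 2.32] [-0.0, 0.0, 11.27] force [-0.31 -0.01  0.05] q [-0.   -0.06 -0.36 -0.   -1.27  0.07]
```

```bash
python3 -m inch '[[[0.1,-0.4,0.3,0,0,1.3],[0.2,-0.8,0.5,0,0,2.6],[0.3,-1.4,0.8,0,0,3.9],[0.4,-2,1.2,0,0,5.2],[0.5,-2.6,1.6,0,0,6.5],[0.6,-3.2,2,0,0,7.8],[0.84,-3.69,2.32,0,0,9.1],[0.84,-3.69,2.32,0,0,10.4],[0.84,-3.69,2.32,0,0,11.27],[0.84,-3.69,2.32,0,0,11.27]]]' 0.36 12
python3 -m inch '[[[0,0,0,0,0,0],[0,0,0,0,0,0]]]'
python3 go.py c 30 0 130 -3.0786
python3 - <<'E'
from h import *
import cv2
k=arm.calibration("wrist");im=arm.read_camera("wrist");cv2.imwrite("pics/w4.png",im[:,:,::-1])
print(arm.search_frame("wrist","red_bottle"))
print(proj("wrist",[[*chest(30,y),z] for y,z in ((0,.068),(0,.094),(80,.094),(-80,.094))],k).round(1).tolist())
E
```

```text
t: 12.6
tcp_pos: [0.5937, -0.2226, 0.1697]
eef_rot: [-0.032, 0.999, 0.0, -0.0]
force: [0.4, 0.3, -0.5]
finger_gap: 0.0563
finger_force: 0.0
t: 12.85
tcp_pos: [0.5937, -0.2226, 0.1702]
eef_rot: [-0.032, 0.999, -0.0, 0.0]
force: [0.2, -0.8, 0.2]
finger_gap: 0.0561
finger_force: 0.0
t 12.85 row [0.0, -0.0, 0.8] [-0.0, 0.0, 0.01] force [ 0.21 -0.82  0.16] q [-0.05  0.33 -0.16  0.   -1.08 -1.46]
[{'box': [323.4, 186.2, 40.5, 45.1], 'score': 0.87}]
[[320.8, 195.8], [320.9, 205.6], [424.8, 205.8], [217.0, 205.4]]
```

View pics/w4.png

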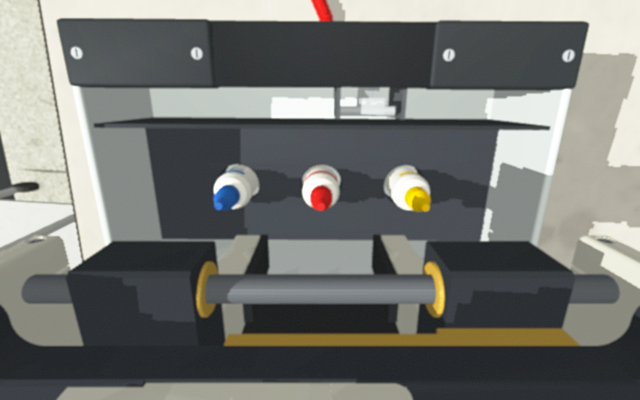

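The wrist view shows the red tip at (321,207), as predicted (320.9,205.6), centred between the fingers (gap middle about column 321). I'll descend and grip.

```bash
python3 -m inch '[[[0,0,0.5,0,0,0],[0,0,1,0,0,0],[0,0,1.3,0,0,0],[0,0,1.6,0,0,0],[0,0,1.9,0,0,0],[0,0,2.2,0,0,0],[0,0,2.4,0,0,0],[0,0,2.6,0,0,0],[0,0,2.62,0,0,0],[0,0,2.62,0,0,0]]]'
python3 chk.py 4 && python3 -m inch '[[[0,0,0,0,0,0],[0,0,0,0,0,0],[0,0,0,0,0,0],[0,0,0,0,0,0],[0,0,0,0,0,0],[0,0,0,0,0,0]]]' 1 12
```

```text
t: 14.2
tcp_pos: [0.5939, -0.2226, 0.0393]
eef_rot: [-0.031, 1.0, -0.0, 0.0]
force: [0.4, 0.5, 0.2]
finger_gap: 0.0563
finger_force: 0.0
z 39.3 fz 0.17 |f| 0.69
t: 14.95
tcp_pos: [0.5939, -0.2226, 0.0393]
eef_rot: [-0.031, 1.0, -0.0, 0.0]
force: [-0.8, 0.2, 3.3]
finger_gap: 0.0326
finger_force: 12.0
```

Gripped: the gap is 32.6 mm at 12 N. I'll lift it straight up.

```bash
python3 -m inch '[[[0,0,-0.1,0,0,0],[0,0,-0.3,0,0,0],[0,0,-0.6,0,0,0],[0,0,-1,0,0,0],[0,0,-1.5,0,0,0],[0,0,-2,0,0,0],[0,0,-2.5,0,0,0],[0,0,-3,0,0,0],[0,0,-3.4,0,0,0],[0,0,-3.4,0,0,0]]]'
python3 go.py w 477 214 209 -3.0786
```

```text
t: 16.2
tcp_pos: [0.5947, -0.2228, 0.212]
eef_rot: [-0.031, 1.0, -0.0, 0.002]
force: [-0.4, 0.3, 0.1]
finger_gap: 0.0327
finger_force: 12.0
t 16.20 row [1.8, 8.87, 0.04] [-0.01, 0.03, -0.0] force [-0.41  0.32  0.15] q [-0.05  0.3  -0.11  0.   -1.16 -1.46]
```

```bash
python3 -m inch '[[[0.1,0.4,0,0,0,0],[0.3,1.3,0,0,0,0],[0.5,2.4,0,0,0,0],[0.8,3.5,0,0,0,0],[1.05,4.6,0,0,0,0],[1.3,5.7,0,0,0,0],[1.55,6.8,0,0,0,0],[1.7,7.7,0,0,0,0],[1.83,8.2,0,0,0,0],[1.83,8.29,0,0,0,0]]]'
python3 -m inch '[[[0,0,0,0,0,0],[0,0,0,0,0,0],[0,0,0,0,0,0]]]'
python3 go.py w 477 185 100 -3.0786
python3 - <<'E'
from h import *
import cv2
s=arm.read_state()
im=arm.read_camera("top");a=im[150:280,140:340,::-1].copy()
print(arm.search_frame("top","spill_tray"))
b=arm.read_camera("side")[120:320,150:400,::-1];print(arm.search_frame("side","spill_tray"),arm.search_frame("side","red_bottle"))
cv2.imwrite("pics/m5.png",np.vstack([cv2.resize(a,(460,300)),cv2.resize(b,(460,300))]))
print(proj("side",[[*s["tcp_pos"][:2],s["tcp_pos"][2]-.0313]]),proj("side",[[.477,.185,.003]]))
E
```

```text
t: 17.45
tcp_pos: [0.475, 0.1868, 0.2085]
eef_rot: [-0.033, 0.999, -0.0, -0.0]
force: [-0.4, 0.5, -1.0]
finger_gap: 0.033
finger_force: 12.0
t: 17.82
tcp_pos: [0.4766, 0.1846, 0.209]
eef_rot: [-0.031, 1.0, -0.0, -0.0]
force: [0.3, -0.5, -0.1]
finger_gap: 0.0328
finger_force: 12.0
t 17.82 row [-0.01, 0.01, 2.18] [-0.0, -0.0, -0.01] force [ 0.26 -0.54 -0.06] q [ 0.75  0.1  -0.37 -0.   -1.1  -2.26]
[{'box': [218.9, 232.9, 91.2, 62.7], 'score': 0.96}]
[{'box': [253.7, 184.5, 61.3, 48.4], 'score': 0.7}] [{'box': [250.2, 122.8, 17.6, 27.5], 'score': 0.66}]
[[249.19926551 131.06289664]] [[253.50869682 190.90232525]]
```

View pics/m5.png

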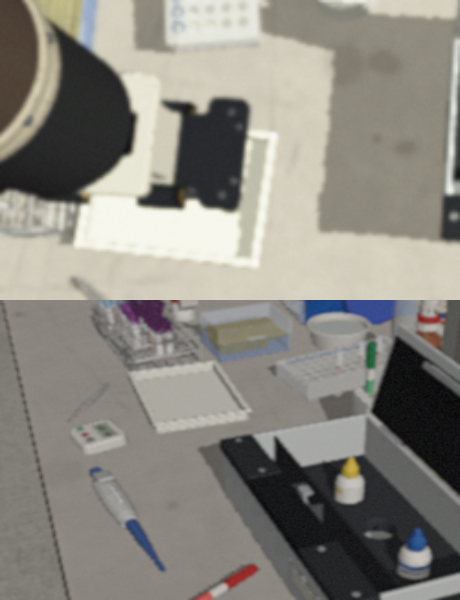

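The bottle hangs over the right half of the tray, which spans side (219–285, 160–207). The other two bottles are undisturbed. I'll lower it, then feel for contact.

```bash
python3 -m inch '[[[0,0,0.4,0,0,0],[0,0,0.9,0,0,0],[0,0,1.5,0,0,0],[0,0,2.1,0,0,0],[0,0,2.6,0,0,0],[0,0,2.9,0,0,0],[0,0,3.1,0,0,0],[0,0,3.25,0,0,0],[0,0,3.35,0,0,0],[0,0,3.36,0,0,0]]]' >/dev/null; python3 chk.py 3 &&
python3 -m inch '[[[0,0,0.02,0,0,0],[0,0,0.04,0,0,0],[0,0,0.04,0,0,0]]]' >/dev/null; python3 chk.py 3 &&
python3 -m inch '[[[0,0,0.02,0,0,0],[0,0,0.02,0,0,0]]]' >/dev/null; python3 chk.py 3 &&
python3 -m inch '[[[0,0,0.02,0,0,0],[0,0,0.02,0,0,0]]]' >/dev/null; python3 chk.py 3 &&
python3 -m inch '[[[0,0,0.02,0,0,0],[0,0,0.02,0,0,0]]]' >/dev/null; python3 chk.py 3 &&
python3 -m inch '[[[0,0,0.02,0,0,0],[0,0,0.02,0,0,0]]]' >/dev/null; python3 chk.py 3 &&
python3 -m inch '[[[0,0,0.02,0,0,0],[0,0,0.02,0,0,0]]]' >/dev/null; python3 chk.py 3
```

```text
z 41.1 fz -1.39 |f| 1.59
z 39.2 fz -0.96 |f| 1.08
z 38.0 fz -0.82 |f| 1.17
z 37.0 fz -0.81 |f| 1.30
z 36.0 fz -0.36 |f| 0.39
z 35.0 fz -0.11 |f| 0.89
z 34.2 fz 2.12 |f| 2.12
```

```bash
python3 -m inch '[[[0,0,0.01,0,0,0],[0,0,0.01,0,0,0],[0,0,0.01,0,0,0]]]' >/dev/null; python3 chk.py 3
python3 -m inch '[[[0,0,0,0,0,0],[0,0,0,0,0,0],[0,0,0,0,0,0]]]' 0.45 && python3 -m inch '[[[0,0,-0.1,0,0,0],[0,0,-0.4,0,0,0],[0,0,-0.9,0,0,0],[0,0,-1.5,0,0,0],[0,0,-2.3,0,0,0],[0,0,-3,0,0,0],[0,0,-3.4,0,0,0],[0,0,-3.4,0,0,0]]]'
python3 -m inch '[[[-0.2,-0.8,0,0,0,0],[-0.4,-1.6,0,0,0,0],[-0.4,-2.4,0,0,0,0],[-0.4,-2.4,0,0,0,0],[-0.4,-2.4,0,0,0,0]]]'
python3 - <<'E'
from h import *
import cv2
a=arm.read_camera("top")[150:280,140:340,::-1]
b=arm.read_camera("side")[100:350,150:460,::-1];print(arm.search_frame("side","red_bottle"))
cv2.imwrite("pics/m6.png",np.vstack([cv2.resize(a,(460,240)),cv2.resize(b,(460,350))]))
E
```

```text
z 34.2 fz 7.48 |f| 7.75
t: 21.7
tcp_pos: [0.4763, 0.1853, 0.0334]
eef_rot: [-0.031, 1.0, -0.0, -0.0]
force: [0.5, -0.3, 0.8]
finger_gap: 0.0476
finger_force: 0.0
t: 22.7
tcp_pos: [0.4772, 0.186, 0.2064]
eef_rot: [-0.031, 1.0, 0.001, 0.002]
force: [-0.2, 1.0, -0.4]
finger_gap: 0.0481
finger_force: 0.0
t: 23.32
tcp_pos: [0.5037, 0.0668, 0.2033]
eef_rot: [-0.031, 1.0, -0.0, -0.0]
force: [0.3, -0.1, 0.3]
finger_gap: 0.0484
finger_force: 0.0
[{'box': [255.0, 178.8, 18.7, 30.3], 'score': 0.78}]
```

View pics/m6.png

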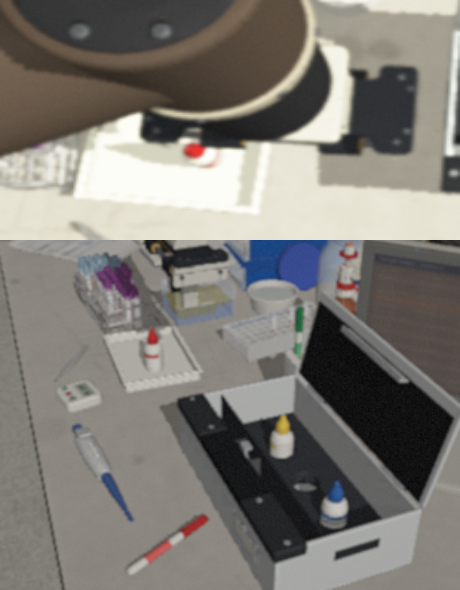

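The red bottle stands upright in the middle of the tray, at crop (152,352). The lid is open, blue and yellow are standing, and the arm is clear. I'm handing it in.

```bash
python3 -c "
from plant import arm
print(arm.sign_off())"
```

```text
the job is handed in; nothing more can be done
None
```

I handed the job in: the red-capped bottle stands upright in the spill tray, the lid is open, and the blue and yellow bottles are still in their pockets; the sign-off gave no verdict.

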